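# Bring the red screwdriver to the hinge screw

### The job

Draw the red screwdriver out of its leaning holder, turn it level and bring its tip to the one hinge screw that still stands proud of the upright board: screwdriver in line with the screw, tip pointing at the screw head and a finger's width (1 to 3 cm) short of it, without knocking the board or the blue screwdriver or disturbing anything else. Finish while holding it there in the air, still, ready to drive the screw; do not put it down or let go.

Things in the scene. Friction and masses are not known exactly. Their poses are not given: they have to be found in the camera images.
- red_screwdriver: Red-handled screwdriver, 216 mm long, about 0.09 kg, loose in a leaning holder. Own y axis along the tool, + towards the handle end; centre line at x = 0, z = 13 mm. Fluted handle 26 to 28 mm thick, y = 8 to 108 mm; steel shaft 6.4 mm thick, y = -108 to 8 mm. Origin: mid length, on the underside. Its lean is about 45 degrees, with a few degrees of play.
- red_tip (a point): Blade tip of the red screwdriver, on its centre line (y = -108 mm in its frame; same axes as the screwdriver).
- red_grip (a point): Point on the red screwdriver's centre line in the middle of the handle (y = 58 mm in its frame, 166 mm from the tip); a good place to grasp.
- blue_screwdriver: Shorter screwdriver with blue handle, 136 mm long, in the other, identical holder; to be left alone. Own y axis along the tool, + towards the handle end; handle 22 mm thick, y = -2 to 68 mm, centre line at z = 10 mm.
- holder_red: Fixed wooden holder of the red screwdriver. Base 74 x 150 x 12 mm (own y -115 to 35 mm); two cheeks 94 mm high at x = +-20 to 28, y = -34 to 2 mm; between them a block with a 45-degree, 11 mm square hole rising towards own +y, so the handle leans out to +y, its lower end on the block. Pulling 116 mm along the tool frees it. Origin: on the bench under the hole's mouth.
- holder_red_mouth (a point): Mouth of the hole of the red screwdriver's holder, on its axis, 100 mm above the bench; same axes as the holder.
- holder_blue: The identical fixed holder of the blue screwdriver. The two holders may have swapped places; their origins are 0.11 m or more apart.
- hinge_board: Fixed workpiece: upright pale board 100 mm wide (own x), 20 mm thick, 260 mm high on a plywood foot (120 x 110 mm, y = -85 to 25 mm), with a brass hinge leaf on its front face, which looks along its own +y. Origin: on the bench below the front face. A hinge knuckle stands 11 mm off the face beside the leaf (x = 15 to 27 mm).
- screw_head (a point): Centre of the slotted face of the one screw that stands proud of the hinge leaf: head 16 mm in diameter, 190 mm above the bench, 20 mm off the board's face. Same axes as the hinge board: +y points straight out of the screw (level), towards where the screwdriver must be. A bench vice, lower than the screw, stands between there and the robot.
- jar: Bystander: glass jar of screws, 66 x 66 x 83 mm, standing at the back.
- glue: Bystander: glue bottle, 60 mm thick, 190 mm high, standing at the back.
- offcut: Bystander: pine block 38 x 70 x 38 mm near the front right.
- tape_measure: Bystander: yellow and black tape measure 38 x 87 x 66 mm, front left.

How it is judged:
By the outcome, as a careful person would: the job done as asked, in the order asked, and still so for the second after the job is handed in, while the arm keeps its last pose, push and grip.
It also fails if it takes over 32 s, if anything falls off the work surface, if the arm or the gripper's body presses on something with over 40 N, if the wrist force passes 120 N, or if a joint passes its speed limit or range.

### The arm

A 6-joint arm with a two-finger parallel gripper is mounted at the origin on a cart in front of the work surface, level with it; the furniture and walls round the work are solid. World frame = base frame: x ahead of the robot, y to its left, z up, the work surface at z = 0. Lengths are in mm, angles in degrees, forces in N, time in s.
With the tool pointing down it reaches from about 325 to 750 mm from the base axis. Payload 7.6 kg.
Tool frame: the origin (TCP) lies between the finger pads; the fingertips stand 14 mm ahead of it and the grasp point (between the pads) lies 5 mm behind it (bot.tip_reach is the z of the fingertips in the tool frame, in mm); z points along the fingers, y is the line along which they close (so a half turn about z gives the same grasp; the last joint's range is limited). The gripper opens to 85 mm and grips with 20 to 120 N. Pads are 22 mm wide; open, the fingers measure 114 mm over their backs; the gripper's body (76 mm by 85 mm) begins 54 mm behind the grasp point. The pads swing forward as they close: fully open they stand 13 mm farther back than shut.
Start: joints at [70.743, 2.991, 80.254, -0, 96.75, -4.028], TCP at [137.89, 506.587, 245.323] pointing down, gripper open.
Joint ranges: [-166.34, 166.34], [-52.06, 124.39], [6.96, 135.62], [-60.46, 240.46], [14.63, 156.25], [-167.68, 167.68]. Speed limits (degrees/s): [147.25, 147.25, 172.46, 180, 180, 180].

### API

Orientations are given as [roll, pitch, yaw] about the fixed x, y, z axes, in that order (R = Rz(yaw) Ry(pitch) Rx(roll)).
In Python, from plant import bot gives the robot as it stands.
- The arm moves only by the shell command python3 nudge.py 'ROWS' [FORCE]. ROWS is rows parted by semicolons, their numbers by spaces, 1 to 10 of them, each of 7 numbers: the finger opening in mm, then dx, dy, dz in mm, then a rotation vector rx, ry, rz in degrees; each row is the pose to reach, as a shift and turn from the pose commanded when the command began, along the tool's axes at that moment; what a row does not reach only later rows make up. A row lasts 1/12 s, in which the tool goes at most 41.7 mm and 7.16 degrees, less where a joint would pass 70% of its speed; a pose out of reach is approached as far as the arm can. The fingers move at their own pace and stop on an object; FORCE is the grip in N (left out, the last holds). Time passes only in rows, so rows that do not move let the fingers close. It prints the time, the measured TCP pose, the force, the opening and the grip force at its end.
- bot.observe(): the state, without advancing time (a new reading comes with each control period).
- bot.get_image(name): name is "side" or "top"; returns a dict with "frame" (420x560x3 uint8, red, green, blue), "vertical_fov" (degrees; the focal length in pixels is half the picture's height over the tangent of half this angle, whatever the lens; pixels are square), "cx", "cy" (the principal point, pixels), "world_from_camera" (4x4, takes a point from camera to world coordinates). Camera axes: x right, y up, looking along -z (the intrinsics and any distortion apply to the point x, -y, -z); pixel columns grow to the right and rows downward; lengths in mm; the calibration is good to about 2 mm. A picture is of the moment at which its call begins. There is no depth.
- bot.finish_job(): hands the job in; it is judged then, once.
The state is a dict: "time": time; "qpos": joint angles; "qd": joint speeds; "effort": joint torques, N m; "tcp_pos": TCP position; "tool_rot": TCP orientation; "ft_force": force on the tool from outside, world axes, zero at the start; "wrist_torque": the same for the moment, N m; "opening": finger opening in mm; "grasp_force": force on a finger pad.
Only numpy, scipy, OpenCV 4.12 (cv2) and the standard library are available. Lean on these libraries where they do the work, as an engineer would, in place of code of your own. Each camera call takes 0.05 s, during which the arm holds its last target. There are 200 camera calls.

## Working session

There is one attempt and no reset: what is moved stays moved. The work goes in short steps, Python scripts to look and compute and a shell command to move; the robot and the scene stay as the last step left them, time stands still between calls to the robot, and variables do not carry over. Pictures are saved under pics/ and viewed, at most 10 in all, crops included, and the job is handed in when it is done.

```bash
ls; mkdir -p pics
python3 - <<'E'
from plant import bot
import cv2,numpy as np
for n in("side","top"):
    d=bot.get_image(n); cv2.imwrite(f"pics/{n}0.png",d["frame"][:,:,::-1])
    print(n,{k:v for k,v in d.items() if k!="frame"})
print(bot.observe()["tool_rot"],bot.tip_reach)
E
```

```text
nudge.py
pics
plant.py
side {'vertical_fov': 47.371491147479446, 'cx': 281.1212015451455, 'cy': 204.11404590101358, 'world_from_camera': array([[ 8.94359057e-01,  2.78607596e-01, -3.49999550e-01,
         1.09246635e+02],
       [-4.47268972e-01,  5.71778009e-01, -6.87764767e-01,
        -6.06829791e+02],
       [ 8.50555768e-03,  7.71652587e-01,  6.35987374e-01,
         8.63626700e+02],
       [ 0.00000000e+00,  0.00000000e+00,  0.00000000e+00,
         1.00000000e+00]])}
top {'vertical_fov': 57.50862802066986, 'cx': 279.11596997198916, 'cy': 208.6300843804209, 'world_from_camera': array([[ 1.92154404e-02,  9.88008618e-01, -1.53198360e-01,
         3.79170602e+02],
       [-9.99814611e-01,  1.91768344e-02, -1.72978597e-03,
         1.69309687e+02],
       [ 1.22881613e-03,  1.53203197e-01,  9.88193944e-01,
         1.01417333e+03],
       [ 0.00000000e+00,  0.00000000e+00,  0.00000000e+00,
         1.00000000e+00]])}
[-1.79922125e+02 -5.07998700e-03  1.64772163e+02] 14.0
```

View pics/side0.png

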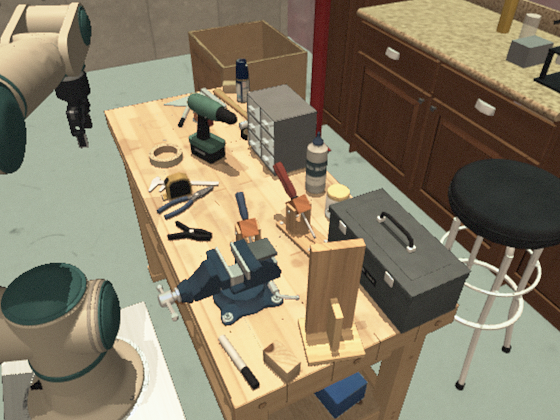

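View pics/top0.png

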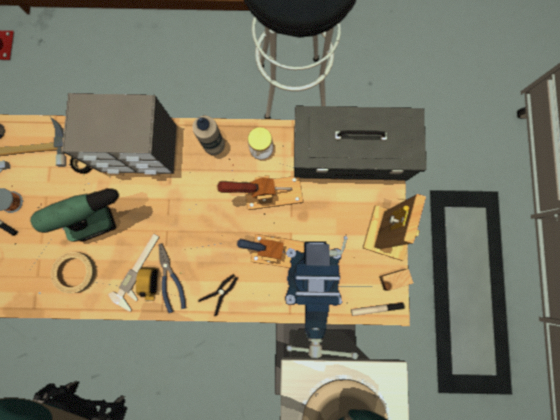

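The side picture shows the red screwdriver at about (285,180)–(310,235) and the back of the board at (335,290). The top picture shows the red handle at (220–262,187), its holder at (270,192) and the board with its screw near (404,212).

Run:
```python
import cv2,numpy as np
t=cv2.imread("pics/top0.png");s=cv2.imread("pics/side0.png")
a=cv2.resize(t[165:215,210:310],None,fx=4,fy=4,interpolation=3)
b=cv2.resize(t[185:260,355:430],None,fx=5,fy=5,interpolation=3)
c=cv2.resize(s[155:247,265:325],None,fx=4,fy=4,interpolation=3)
im=np.zeros((600,800,3),np.uint8)
im[:200,:400]=a; im[:375,410:785]=b; im[205:573,:240]=c
cv2.imwrite("pics/crop.png",im)
```

```text
(no output)
```

View pics/crop.png

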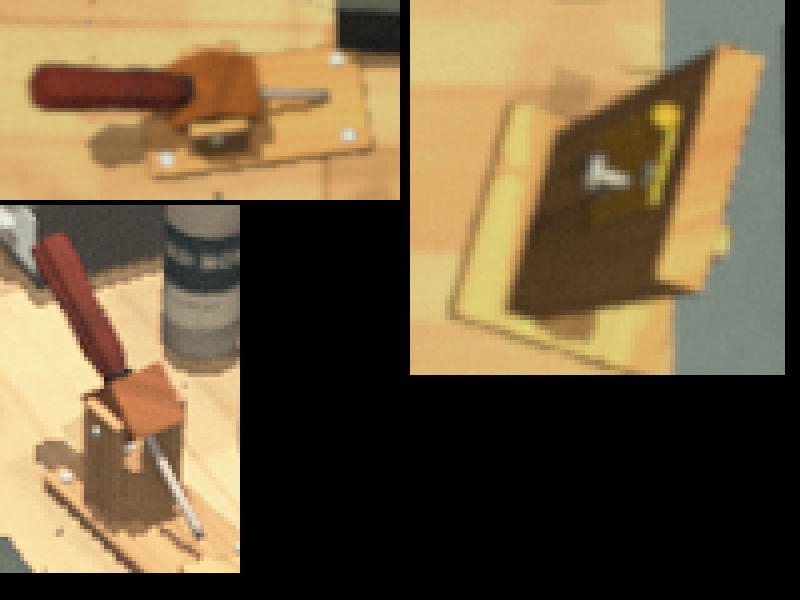

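The crops show: in the top view the handle end at (218,186.5), the collar at (257.5,187.5), the tip at (292,189.2), the screw face at about (391,219.4), and the board's top front edge from (417,194) to (404,242). In the side view the handle end is at (277.5,163.7), the collar at (294.5,198) and the tip at (315,238).

```bash
cat > h.py <<'E'
import numpy as np,cv2
C={"side":(47.371491147479446,281.1212,204.1140,[[8.94359057e-01,2.78607596e-01,-3.49999550e-01,1.09246635e+02],[-4.47268972e-01,5.71778009e-01,-6.87764767e-01,-6.06829791e+02],[8.50555768e-03,7.71652587e-01,6.35987374e-01,8.63626700e+02],[0,0,0,1]]),
"top":(57.50862802066986,279.11597,208.63008,[[1.92154404e-02,9.88008618e-01,-1.53198360e-01,3.79170602e+02],[-9.99814611e-01,1.91768344e-02,-1.72978597e-03,1.69309687e+02],[1.22881613e-03,1.53203197e-01,9.88193944e-01,1.01417333e+03],[0,0,0,1]])}
def proj(n,P):
    f,cx,cy,T=C[n]; f=210/np.tan(np.radians(f/2)); T=np.array(T)
    p=(np.atleast_2d(P)-T[:3,3])@T[:3,:3]
    return np.c_[cx+f*p[:,0]/-p[:,2],cy+f*p[:,1]/p[:,2]]
def rz(a):
    c,s=np.cos(a),np.sin(a);return np.array([[c,-s,0],[s,c,0],[0,0,1]])
E
python3 - <<'E'
from h import *
from scipy.optimize import least_squares as ls
np.set_printoptions(precision=1,suppress=True)
def ends(v):
    d=np.array([np.cos(v[4])*np.cos(v[3]),np.cos(v[4])*np.sin(v[3]),np.sin(v[4])])
    return v[:3]+np.outer([-108+108,116,216],d),d
to=np.array([[292,189.2],[257.5,187.5],[219,186.5]]);so=np.array([[315,238.2],[294.5,198.2],[277.5,164]])
f=lambda v:np.r_[(proj("top",ends(v)[0])-to).ravel(),(proj("side",ends(v)[0])-so).ravel()]
r=ls(f,[430,130,30,1.57,.78]);P,d=ends(r.x);print(P,np.degrees(r.x[3:]),f(r.x)); print("grip",P[0]+166*d)
# board: x,y,yaw
L=np.array([[-50,0,260],[50,0,260],[50,-20,260],[-50,-20,260],[0,20,190]])
for sgn in(0,):
  pts=lambda v:L@rz(v[2]).T+[v[0],v[1],0]
  # own +y approx world +y(left): own +x approx world +x(up in image)
  o=np.array([[404,242],[417,194.2],[426,196],[414.6,243.6],[391,219.4]])
  g=lambda v:(proj("top",pts(v)[:4])-o[:4]).ravel()
  b=ls(g,[350,-60,0.2]);print(b.x,np.degrees(b.x[2]),g(b.x))
  R=rz(b.x[2])
  print("screw x fit",[(x,proj("top",R@[x,20,190]+[b.x[0],b.x[1],0])) for x in(-20,-15,-10,-5,0,5)])
  print("side",proj("side",pts(b.x)[:4]))
E
```

```text
[[584.9 136.4  28. ]
 [572.2 228.2  97.8]
 [561.2 307.3 158. ]] [97.9 37. ] [ 0.7 -0.2 -1.4  0.1  0.8 -0.4  0.1  0.5 -0.1 -0.1 -0.5 -0.2]
grip [566.7 267.7 127.9]
[483.8 -91.   -0.3] -15.788023286854724 [ 0.5 -0.6 -0.5 -0.6  0.2  0.5 -0.3  0.7]
screw x fit [(-20, array([[388.3, 227.6]])), (-15, array([[388.9, 225.4]])), (-10, array([[389.5, 223.2]])), (-5, array([[390.1, 221. ]])), (0, array([[390.6, 218.8]])), (5, array([[391.2, 216.6]]))]
side [[308.9 244.1]
 [362.  237.3]
 [365.5 244.9]
 [311.5 251.9]]
```

```bash
cat > fit.py <<'E'
from h import *
from scipy.optimize import minimize
def cyl(v,y0,y1,r):
    d=np.array([np.cos(v[4])*np.cos(v[3]),np.cos(v[4])*np.sin(v[3]),np.sin(v[4])])
    u=np.cross(d,[0,0,1]);u/=np.linalg.norm(u);w=np.cross(d,u);a=np.linspace(0,6.283,25)
    ring=r*(np.outer(np.cos(a),u)+np.outer(np.sin(a),w)); small=ring*.75
    c=np.array(v[:3])
    return np.r_[c+y0*d+ring,c+(y1-5)*d+ring,c+y1*d+small]
def render(n,v,y0,y1,r,off,S=8,sz=80):
    p=proj(n,cyl(v,y0,y1,r))-off+.5
    m=np.zeros((sz*S,sz*S),np.uint8)
    cv2.fillConvexPoly(m,cv2.convexHull((p*S).astype(np.int32)),255)
    return cv2.resize(m,(sz,sz),interpolation=cv2.INTER_AREA)/255.
def red(im):
    h=cv2.cvtColor(im,cv2.COLOR_BGR2HSV).astype(int)
    return (((h[...,0]<7)|(h[...,0]>172))&(h[...,1]>120)&(h[...,2]<190)).astype(float)
E
python3 - <<'E'
from fit import *
np.set_printoptions(precision=1,suppress=True)
off={"top":(200,150),"side":(250,140)}
M={}
for n in off:
    x,y=off[n];M[n]=red(cv2.imread(f"pics/{n}0.png"))[y:y+80,x:x+80]
    k,l,st,_=cv2.connectedComponentsWithStats(M[n].astype(np.uint8));i=1+np.argmax(st[1:,4]);M[n]=(l==i)*1.;print(n,st[i])
# v = tip-based midpoint of whole tool (y=0)
tips={"top":(292,189.2),"side":(315,238.2)}
def cost(q,wt):
    v=q[:5]; c=0
    d=np.array([np.cos(v[4])*np.cos(v[3]),np.cos(v[4])*np.sin(v[3]),np.sin(v[4])])
    for n in off:
        c+=np.abs(render(n,v,q[5],108,13.5,off[n])-M[n]).sum()
        c+=wt*np.sum((proj(n,v[:3]-108*d)-tips[n])**2)
    return c
for wt in(0,3):
  best=None
  for lean in(.65,.78,.85):
    q0=np.array([573,222,93,1.71,lean,15])
    sx=np.vstack([q0]+[q0+e for e in np.diag([8,8,8,.08,.08,6])])
    r=minimize(cost,q0,(wt,),method="Nelder-Mead",options=dict(initial_simplex=sx,maxiter=800,xatol=1e-2,fatol=1e-2))
    v=r.x;d=np.array([np.cos(v[4])*np.cos(v[3]),np.cos(v[4])*np.sin(v[3]),np.sin(v[4])])
    print(wt,r.fun,v[:3],np.degrees(v[3:5]),v[5],"grip",v[:3]+58*d,"tip",v[:3]-108*d,[proj(n,v[:3]-108*d) for n in off])
E
```

```text
top [ 19  32  37  10 278]
side [ 23  22  23  36 307]
0 225.2705882352941 [573.3 223.2  89.7] [98.5 39.5] 19.827603835140135 grip [566.7 267.4 126.6] tip [585.7 140.8  21. ] [array([[290.9, 189.2]]), array([[314.4, 239.5]])]
0 224.74901960784314 [573.6 228.1  85.1] [99.9 44.1] 17.746939543759773 grip [566.5 269.1 125.4] tip [586.9 151.7   9.9] [array([[286.7, 189.5]]), array([[312.5, 239.9]])]
0 222.09019607843138 [573.4 228.9  85.1] [100.7  45.4] 17.08274561990269 grip [565.8 268.9 126.4] tip [587.5 154.4   8.2] [array([[285.7, 189.5]]), array([[312.1, 239.6]])]
3 227.20936958873014 [573.  221.7  93.1] [98.9 38.4] 19.78731280477387 grip [566.  266.6 129.2] tip [586.1 138.1  26. ] [array([[292. , 188.7]]), array([[315.1, 238.7]])]
3 231.9357103389615 [572.1 222.   93.4] [99.8 39.3] 21.303432155683183 grip [564.4 266.3 130.1] tip [586.3 139.7  25. ] [array([[291.4, 188.7]]), array([[314.9, 238.6]])]
3 235.74746040044033 [572.4 221.3  93.6] [99.1 38.8] 26.74844226553575 grip [565.3 265.9 130. ] tip [585.6 138.2  25.9] [array([[292. , 188.9]]), array([[315. , 238.8]])]
```

Run:
```python
from fit import *
off={"top":(200,150),"side":(250,140)}
out=[]
v=[573,221.7,93.1,np.radians(98.9),np.radians(38.4)]
v2=[573.4,226.5,87,np.radians(98.5),np.radians(45)]
for n in off:
    x,y=off[n];im=cv2.imread(f"pics/{n}0.png");k=6 if n=="top" else 4
    row=[]
    for w in(v,v2):
        a=cv2.resize(im[y:y+100,x:x+100],None,fx=4,fy=4,interpolation=0)
        for y0,y1,r in((8,108,13.5),(-108,8,3.2)):
            p=(proj(n,cyl(w,y0,y1,r))-off[n]+.5)*4
            cv2.polylines(a,[cv2.convexHull(p.astype(np.int32))],1,(0,255,0),1)
        row.append(a[100:300] if n=="top" else a)
    out.append(np.hstack(row))
    m=render(n,v,15,108,13.5,off[n]);M=red(im)[y:y+80,x:x+80];print(n,m.sum(),M.sum(),(m*M).sum())
cv2.imwrite("pics/ov.png",np.vstack(out))
```

```text
top 430.6117647058823 278.0 277.81176470588235
side 390.03921568627453 312.0 302.6509803921569
```

View pics/ov.png

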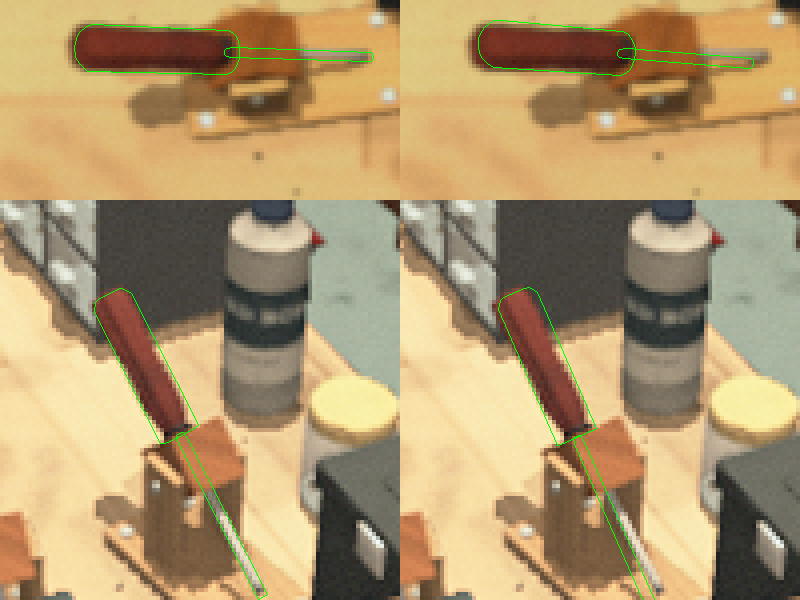

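The overlay shows that the fit with a lean of about 38° matches both the handle and the tip (top 292,189; side 315,238). The 45° fit misses the tip. So the grip point is about (566.5, 267.5, 128).

```bash
cat >> h.py <<'E'
from scipy.spatial.transform import Rotation as Ro
def frame(yaw,lean):
    "tool x along screwdriver towards handle, z downish"
    y,l=np.radians([yaw,lean]);d=np.array([np.cos(l)*np.cos(y),np.cos(l)*np.sin(y),np.sin(l)])
    z=np.array([np.sin(l)*np.cos(y),np.sin(l)*np.sin(y),-np.cos(l)])
    return np.c_[d,np.cross(z,d),z]
def delta(p,R):
    from plant import bot
    o=bot.observe();R0=Ro.from_euler("xyz",o["tool_rot"],degrees=True).as_matrix()
    print("now",o["time"],o["tcp_pos"],o["tool_rot"],"d",np.round(R0.T@(np.array(p)-o["tcp_pos"]),1),"rv",np.round(np.degrees(Ro.from_matrix(R0.T@R).as_rotvec()),2))
def ray(n,px,z):
    f,cx,cy,T=C[n];f=210/np.tan(np.radians(f/2));T=np.array(T)
    r=T[:3,:3]@[(px[0]-cx)/f,-(px[1]-cy)/f,-1];return T[:3,3]+r*(z-T[2,3])/r[2]
E
python3 - <<'E'
from h import *
np.set_printoptions(precision=1,suppress=True)
print("glue base side",ray("side",(317,192),0),"glue top(190)",ray("top",(207,126),190))
print("cabinet base",ray("side",(265,168),0),ray("top",(178,158),0),ray("top",(78,172),0))
print("blue handle top",ray("top",(240,243),150),ray("side",(240,197),150))
print("vice",ray("top",(316,243),130),ray("side",(262,243),130))
R=frame(97.9,38);g=np.array([566.5,267.5,128])
delta(g-110*R[:,2],R)
delta([400,380,330],R)
E
```

```text
glue base side [704. 331.   0.] glue top(190) [692.2 336.9 190. ]
cabinet base [618.6 507.6   0. ] [671.2 450.5   0. ] [626.6 720.    0. ]
blue handle top [433.1 257.4 150. ] [425.8 231.7 150. ]
vice [437.7  84.3 130. ] [415.3  85.  130. ]
now 0.1 [137.8 506.3 244.6] [-179.9   -0.   164.8] d [-503.  -180.1   30.1] rv [-22.2  33.6  64.3]
now 0.1 [137.8 506.3 244.6] [-179.9   -0.   164.8] d [-286.2  -53.2  -85.4] rv [-22.2  33.6  64.3]
```

```bash
python3 nudge.py '60 -30 -5 -60 0 0 0; 60 -100 -20 -85 -4 7 13; 60 -150 -30 -85 -8 12 22; 60 -200 -40 -85 -10 16 30; 60 -240 -50 -85 -13 20 38; 60 -286 -53 -85 -17 25 48; 60 -286 -53 -85 -22 33.6 64.3; 60 -286 -53 -85 -22 33.6 64.3; 60 -286 -53 -85 -22 33.6 64.3; 60 -286 -53 -85 -22 33.6 64.3'
python3 nudge.py '60 0 0 0 0 0 0;60 0 0 0 0 0 0;60 0 0 0 0 0 0'
python3 - <<'E'
from h import *
R=frame(97.9,38);g=np.array([566.5,267.5,128])
delta(g-110*R[:,2],R)
E
```

```text
time: 0.93
tcp_pos: [401.9, 379.0, 329.4]
tool_rot: [176.9, -32.9, 108.9]
ft_force: [-0.3, -0.1, 0.5]
opening: 60.3
grasp_force: 0.0
time: 1.18
tcp_pos: [399.6, 380.6, 330.5]
tool_rot: [176.6, -32.6, 109.8]
ft_force: [0.5, 0.2, 0.1]
opening: 60.2
grasp_force: 0.0
now 1.1833 [399.62638163 380.55708234 330.50415261] [176.62452785 -32.62050495 109.75456928] d [-255.4  106.3  -19.7] rv [-3.49  5.07  9.83]
```

```bash
python3 nudge.py '60 -38 16 -3 -1.5 2.5 5; 60 -76 32 -6 -3.5 5 9.8; 60 -114 48 -9 -3.5 5.1 9.8; 60 -150 63 -12 -3.5 5.1 9.8; 60 -188 79 -15 -3.5 5.1 9.8; 60 -225 94 -17 -3.5 5.1 9.8; 60 -255.4 106.3 -19.7 -3.5 5.1 9.8; 60 -255.4 106.3 -19.7 -3.5 5.1 9.8;60 -255.4 106.3 -19.7 -3.5 5.1 9.8;60 -255.4 106.3 -19.7 -3.5 5.1 9.8'
python3 nudge.py '60 0 0 0 0 0 0;60 0 0 0 0 0 0'
python3 - <<'E'
from h import *
from plant import bot
R=frame(97.9,38);g=np.array([566.5,267.5,128])
delta(g+5*R[:,2],R)
o=[]
for n,x,y in(("top",190,130),("side",230,100)):
    d=bot.get_image(n)["frame"][y:y+140,x:x+130,::-1];o.append(cv2.resize(d,None,fx=3,fy=3,interpolation=3))
cv2.imwrite("pics/pre.png",np.hstack(o))
E
```

```text
time: 2.02
tcp_pos: [575.1, 200.8, 214.5]
tool_rot: [-180.0, -38.1, 97.9]
ft_force: [0.1, -0.1, 0.6]
opening: 60.2
grasp_force: 0.0
time: 2.18
tcp_pos: [574.9, 201.0, 215.4]
tool_rot: [179.9, -38.1, 97.9]
ft_force: [-1.1, -0.5, -0.9]
opening: 60.0
grasp_force: 0.0
now 2.1833 [574.86387438 200.97071317 215.35026131] [179.9115734  -38.08750522  97.90916645] d [ -1.1   0.7 115.1] rv [ 0.08 -0.09  0.01]
```

View pics/pre.png

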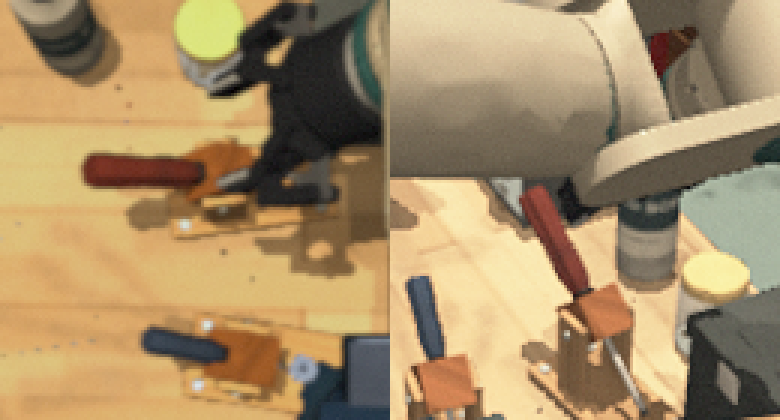

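The top view shows the two open fingertips at about (262,160) and (267,191) in full-picture pixels. The handle is unmoved, at row ~187.

Run:
```python
from h import *
R=frame(97.9,38);t=np.array([574.9,201,215.35])
for s in(-30,0,30):print(proj("top",t+R[:,2]*5+R[:,1]*s))
```

```text
[[265.83318309 189.36775061]]
[[264.25572736 175.78960352]]
[[262.69564812 162.36102671]]
```

Kinematics and picture agree, so I'll move in along the tool's z axis.

```bash
python3 nudge.py '60 0 0.7 35 0 0 0; 60 -1 0.7 65 0 0 0; 60 -1 0.7 90 0 0 0; 60 -1 0.7 105 0 0 0; 60 -1 0.7 115 0 0 0; 60 -1 0.7 115 0 0 0; 60 -1 0.7 115 0 0 0; 60 -1 0.7 115 0 0 0'
python3 - <<'E'
from plant import bot
import cv2,numpy as np
o=[]
for n,x,y in(("top",190,130),("side",230,130)):
    d=bot.get_image(n)["frame"][y:y+140,x:x+130,::-1];o.append(cv2.resize(d,None,fx=3,fy=3,interpolation=3))
cv2.imwrite("pics/at.png",np.hstack(o))
E
```

```text
time: 2.95
tcp_pos: [567.2, 269.0, 124.4]
tool_rot: [179.9, -38.1, 97.8]
ft_force: [0.4, -0.2, -0.1]
opening: 59.9
grasp_force: 0.0
```

View pics/at.png

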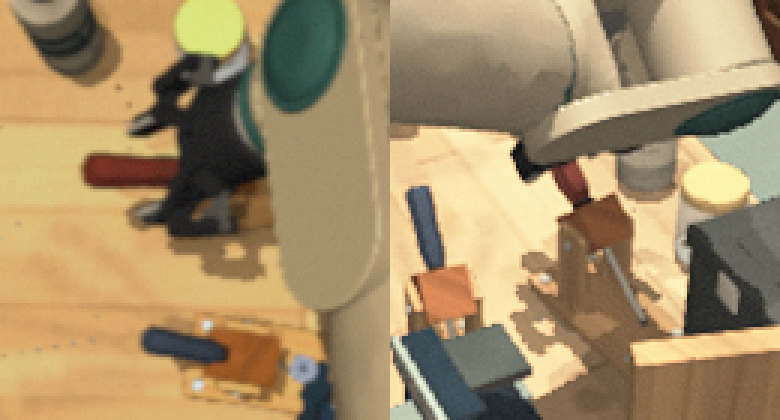

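The handle lies centred between the fingertips (crop rows 132 and 212, handle at 170). Closing.

```bash
python3 nudge.py '15 0 0 0 0 0 0;15 0 0 0 0 0 0;15 0 0 0 0 0 0;15 0 0 0 0 0 0;15 0 0 0 0 0 0;15 0 0 0 0 0 0' 60; python3 nudge.py '15 0 0 0 0 0 0;15 0 0 0 0 0 0;15 0 0 0 0 0 0'
```

```text
time: 3.55
tcp_pos: [566.6, 269.2, 123.2]
tool_rot: [-179.9, -38.1, 97.7]
ft_force: [-1.1, -1.8, 1.8]
opening: 26.0
grasp_force: 58.8
time: 3.8
tcp_pos: [566.6, 269.2, 123.1]
tool_rot: [-179.9, -38.1, 97.7]
ft_force: [-0.2, -2.5, 3.1]
opening: 26.0
grasp_force: 58.8
```

```bash
python3 nudge.py '15 5 0 0 0 0 0;15 12 0 0 0 0 0;15 20 0 0 0 0 0;15 30 0 0 0 0 0;15 30 0 0 0 0 0' && python3 nudge.py '15 10 0 0 0 0 0;15 20 0 0 0 0 0;15 30 0 0 0 0 0;15 30 0 0 0 0 0'
```

```text
time: 4.22
tcp_pos: [563.1, 293.7, 142.1]
tool_rot: [-179.9, -38.2, 97.7]
ft_force: [-1.5, 2.5, 3.2]
opening: 26.2
grasp_force: 58.8
time: 4.55
tcp_pos: [559.9, 317.4, 160.8]
tool_rot: [-180.0, -38.2, 97.8]
ft_force: [-0.9, 1.6, 1.7]
opening: 26.1
grasp_force: 58.9
```

Low forces. Continuing to 135 mm in total.

```bash
python3 nudge.py '15 12 0 0 0 0 0;15 24 0 0 0 0 0;15 36 0 0 0 0 0;15 50 0 0 0 0 0;15 62 0 0 0 0 0;15 75 0 0 0 0 0;15 75 0 0 0 0 0;15 75 0 0 0 0 0'
python3 - <<'E'
from h import *
from plant import bot
o=[]
for n,x,y in(("top",150,130),("side",210,110)):
    d=bot.get_image(n)["frame"][:,:,::-1];cv2.imwrite(f"pics/{n}P.png",d);o.append(cv2.resize(d[y:y+140,x:x+130],None,fx=3,fy=3,interpolation=3))
cv2.imwrite("pics/pull.png",np.hstack(o))
print(bot.observe()["tcp_pos"],bot.observe()["tool_rot"])
E
```

```text
time: 5.22
tcp_pos: [552.1, 375.3, 206.8]
tool_rot: [180.0, -38.1, 97.8]
ft_force: [-0.5, 0.7, -1.1]
opening: 26.0
grasp_force: 59.0
[552.17446731 374.29024308 205.49908938] [-179.84804839  -38.08259557   97.61308422]
```

View pics/pull.png

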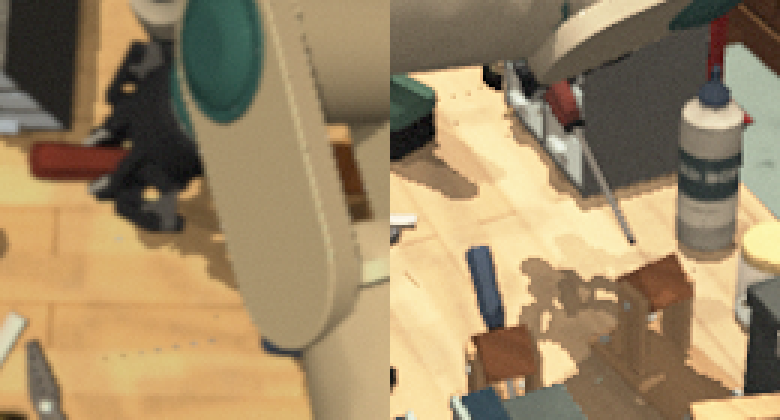

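The screwdriver is clear of the holder. Its tip is at side pixel ~(290.5,190.7) and the handle end at top pixel ~(160.5,183.5). Next I'll compare with the prediction and plan a lift.

Run:
```python
from h import *
np.set_printoptions(precision=1,suppress=True)
from plant import bot
o=bot.observe();R=Ro.from_euler("xyz",o["tool_rot"],degrees=True).as_matrix()
g=o["tcp_pos"]-5*R[:,2]
print(proj("side",[g-166*R[:,0],g-44*R[:,0]]),proj("top",[g+50*R[:,0]]))
for dl in(-3,3):
    q=R@Ro.from_rotvec([0,dl,0],degrees=True).as_matrix();print(dl,proj("side",g-166*q[:,0]))
    q=R@Ro.from_rotvec([0,0,dl],degrees=True).as_matrix();print("z",dl,proj("side",g-166*q[:,0]))
F=frame(74.2,0)
delta([540,330,270],F); delta([538.9,107.4,185],F)
```

```text
[[291.3 192.5]
 [270.6 150.5]] [[163.7 183.3]]
-3 [[292.5 191.4]]
z -3 [[294.  191.3]]
3 [[290.  193.5]]
z 3 [[288.5 193.6]]
now 5.3167 [552.2 374.3 205.5] [-179.8  -38.1   97.6] d [  6.5 -18.1 -76.8] rv [ -7.9 -37.5  22.6]
now 5.3167 [552.2 374.3 205.5] [-179.8  -38.1   97.6] d [-219.5  -48.9 -145.8] rv [ -7.9 -37.5  22.6]
```

```bash
python3 nudge.py '15 2 -4 -20 -1.3 -6 3.7;15 4 -10 -45 -2.6 -12.5 7.5;15 6.5 -18 -77 -4 -19 11;15 6.5 -18 -77 -5.3 -25 15;15 6.5 -18 -77 -6.6 -31 19;15 6.5 -18 -77 -7.9 -37.5 22.6;15 6.5 -18 -77 -7.9 -37.5 22.6;15 6.5 -18 -77 -7.9 -37.5 22.6;15 6.5 -18 -77 -7.9 -37.5 22.6'
python3 - <<'E'
from h import *
F=frame(74.2,0);t=np.array([538.9,107.4,185])+60*F[:,0]
delta(t+[0,0,50],F)
E
```

```text
time: 6.07
tcp_pos: [540.3, 329.9, 269.6]
tool_rot: [-179.9, -0.1, 74.3]
ft_force: [-0.2, -0.3, -0.7]
opening: 26.6
grasp_force: 59.1
now 6.0667 [540.293445   329.94786478 269.62913404] [-1.79884327e+02 -1.20207467e-01  7.42976038e+01] d [-154.7   59.1   34.2] rv [-0.12 -0.12  0.1 ]
```

```bash
python3 nudge.py '15 -25 10 5 0 0 0;15 -50 20 10 0 0 0;15 -80 30 18 0 0 0;15 -110 42 25 0 0 0;15 -135 52 30 0 0 0;15 -154.7 59 34 0 0 0;15 -154.7 59 34 0 0 0;15 -154.7 59 34 0 0 0'
python3 nudge.py '15 0 0 25 0 0 0;15 0 0 45 0 0 0;15 0 0 50 0 0 0;15 0 0 50 0 0 0;15 0 0 50 0 0 0;15 0 0 50 0 0 0'
python3 - <<'E'
from h import *
from plant import bot
np.set_printoptions(precision=1,suppress=True)
ob=bot.observe();R=Ro.from_euler("xyz",ob["tool_rot"],degrees=True).as_matrix()
print(ob["tcp_pos"],ob["tool_rot"])
g=ob["tcp_pos"]-5*R[:,2];F=frame(74.2,0)
for n in("top","side"):print(n,proj(n,[g-166*R[:,0],g-162*R[:,0],g-44*R[:,0],g+50*R[:,0],[488.3,-71.5,190]]))
o=[]
for n,x,y in(("top",310,150),("side",270,180)):
    d=bot.get_image(n)["frame"][:,:,::-1];cv2.imwrite(f"pics/{n}S.png",d);o.append(cv2.resize(d[y:y+120,x:x+120],None,fx=3.33,fy=3.33,interpolation=3))
cv2.imwrite("pics/stage.png",np.hstack(o))
E
```

```text
time: 6.73
tcp_pos: [554.9, 163.4, 236.3]
tool_rot: [-180.0, -0.1, 74.0]
ft_force: [0.1, 0.7, -0.9]
opening: 26.2
grasp_force: 59.2
time: 7.23
tcp_pos: [555.5, 165.7, 188.5]
tool_rot: [179.9, -0.1, 74.2]
ft_force: [1.3, 0.5, -1.4]
opening: 26.1
grasp_force: 59.2
[555.5 165.7 188.5] [179.9  -0.1  74.2]
top [[355.  208.3]
 [353.2 207.8]
 [301.1 192.3]
 [260.  180. ]
 [390.5 219.3]]
side [[319.4 230.9]
 [318.9 229.6]
 [306.  194.7]
 [297.1 170.7]
 [329.5 259.8]]
```

View pics/stage.png

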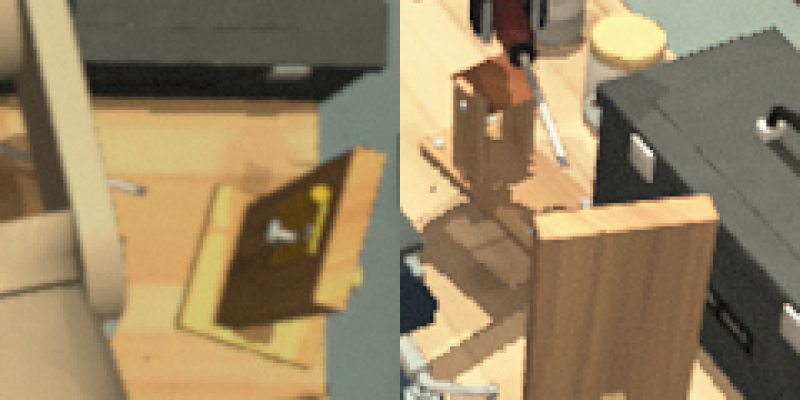

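The top view shows the shaft from ~(342.7,203) to the tip at ~(353,206.8), and the screw head at ~(391,219.5). In the side view the tip is at ~(318.9,229.2), well short of the board. Next I'll measure the shaft more finely using saturation.

Run:
```python
import cv2,numpy as np
np.set_printoptions(linewidth=220)
t=cv2.imread("pics/topS.png").astype(int);s=cv2.imread("pics/sideS.png").astype(int)
g=lambda im:im[...,2]-im[...,0]   # R-B: small for steel
print("top shaft cols340-359 rows199-213");print(g(t)[199:214,340:360])
print("screw cols386-402 rows211-228");print(g(t)[211:229,386:403]);print(t[211:229,386:403,1])
print("side cols302-324 rows194-233");print(g(s)[194:234:2,302:325]); 
print(g(s)[224:234,312:325])
```

```text
top shaft cols340-359 rows199-213
[[ 64  76  89  88  90  91  89  89  92  90  89  89  89  88  87  86  88  87  90  89]
 [ 66  77  90  92  92  93  94  92  93  91  90  92  93  90  89  90  91  91  89  89]
 [ 66  78  95 101 102 100  99  97  96  97  95  96  96  98  96  96  96  98  97  97]
 [ 63  72  83  96 102 106 108 106 107 107 107 107 104 104 104 104 104 105 104 103]
 [ 61  59  59  61  74  92 100 107 108 110 113 112 113 116 112 113 113 110 112 110]
 [ 61  60  51  45  48  57  63  70  80  89  98 106 109 111 113 115 113 112 110 111]
 [ 61  63  56  48  44  44  43  47  51  54  60  74  90 100 107 109 109 108 107 108]
 [ 64  62  67  70  65  54  48  43  42  42  39  41  51  69  91 106 107 107 105 105]
 [ 63  65  70  85  94  90  83  66  56  52  41  32  33  58  92 105 108 108 109 108]
 [ 63  62  67  84 103 105 104  99  92  85  74  68  59  74 101 108 110 109 109 107]
 [ 64  62  66  84 101 107 107 105 106 105 101  98  94  97 106 109 110 107 109 109]
 [ 63  63  63  75  94 104 108 107 107 110 108 107 108 108 108 108 108 110 107 108]
 [ 65  65  66  70  91 104 107 107 109 108 109 110 109 109 107 108 108 
[... 4242 characters left out ...]
 104 104 103 105 103  94  81  84  84  86  86  89  89]
 [ 58  59  62  59  56  56  54  66  92 103 103 104 101 103 103 105 104  98  93  87  85  86  87]]
[[ 85  83  87  79  42  19  27  82  89  84  80  84  82]
 [ 91  85  84  89  58  16  13  65  93  88  83  83  87]
 [100  89  88  87  73  29  20  48  93  91  85  83  82]
 [104 104  91  87  85  30  27  35  67  92  87  84  84]
 [104 104 100  94  88  64  18  14  49  88  88  85  81]
 [104 105 107 105  96  82  36  36  57  83  87  91  87]
 [104 104 103 105 103  94  81  84  84  86  86  89  89]
 [103 103 105 103 104 105  99  90  87  85  83  85  88]
 [103 104 101 103 103 105 104  98  93  87  85  86  87]
 [105 103 106 103 104 103 106 104  99  90  86  86  84]]
```

Run:
```python
from h import *
from scipy.optimize import least_squares as ls
np.set_printoptions(precision=2,suppress=True)
from plant import bot
ob=bot.observe();R=Ro.from_euler("xyz",ob["tool_rot"],degrees=True).as_matrix()
def pts(v): # tip, and shaft at s from tip
    d=np.array([np.cos(v[4])*np.cos(v[3]),np.cos(v[4])*np.sin(v[3]),np.sin(v[4])]);return v[:3],d
def line(n,p,d,a,val,ax): # pixel on shaft line at coordinate ax=val
    q=proj(n,[p+d*5,p+d*60]);k=(val-q[0,ax])/(q[1,ax]-q[0,ax]);return (q[0]+k*(q[1]-q[0]))[1-ax]-a
def f(v):
    p,d=pts(v);T=proj("top",p)[0];S=proj("side",p)[0]
    return np.r_[T[0]-353.3,S[1]-229.4,[line("top",p,d,r,c,0) for c,r in((344,204.6),(347,205.55),(350,206.4),(352,207.0))],
     [line("side",p,d,c,r,1) for r,c in((202,308.5),(208,310.7),(212,312.5),(220,315.5),(226,318.0),(228,318.5))]]
r=ls(f,[510,5,190,1.295,0]);v=r.x;p,d=pts(v);g=ob["tcp_pos"]-5*R[:,2]
print("tip",p,"yaw lean",np.degrees(v[3:]),f(v));print("g",g,"dist",(g-p)@d,"offset of g from line",(g-p)-d*((g-p)@d))
print("kin tip162",g-162*R[:,0])
```

```text
tip [512.16   9.73 193.42] yaw lean [71.95 -8.8 ] [-0.    0.01  0.   -0.03  0.03  0.04 -0.03  0.12 -0.11  0.03 -0.12  0.16]
g [555.47 165.62 193.29] dist 159.75517138330534 offset of g from line [-5.61  5.79 24.31]
kin tip162 [511.42   9.72 192.9 ]
```

Run:
```python
from h import *
np.set_printoptions(precision=2,suppress=True)
def line(n,p,d,val,ax):
    q=proj(n,[p+d*5,p+d*60]);k=(val-q[0,ax])/(q[1,ax]-q[0,ax]);return (q[0]+k*(q[1]-q[0]))[1-ax]
p=np.array([512.16,9.73,193.4])
for lean in(-4,-2,0,2):
    l,y=np.radians([lean,74.2]);d=np.array([np.cos(l)*np.cos(y),np.cos(l)*np.sin(y),np.sin(l)])
    print(lean,"top",[line("top",p,d,c,0)-r for c,r in((344,204.6),(350,206.4))],"side",[line("side",p,d,r,1)-c for r,c in((202,308.5),(212,312.5),(220,315.5),(228,318.5))])
im=cv2.imread("pics/sideS.png");s=im.astype(int)
np.set_printoptions(linewidth=200)
print((s[...,2]-s[...,1])[170:198:2,285:318])
y,dd=np.radians(74.2),0
for l in(-3,0,3):
    l=np.radians(l);d=np.array([np.cos(l)*np.cos(y),np.cos(l)*np.sin(y),np.sin(l)]);print(proj("side",[p+116*d,p+130*d,p+150*d]))
```

```text
-4 top [np.float64(0.21361171407554025), np.float64(0.10814036003202432)] side [np.float64(-0.4959939122580863), np.float64(-0.4072345055104165), np.float64(-0.13622698011232615), np.float64(0.13478054528582106)]
-2 top [np.float64(0.1430918854563572), np.float64(0.08315695824882141)] side [np.float64(0.04490869196882841), np.float64(-0.06363708808623869), np.float64(0.04952628786969626), np.float64(0.16268966382563121)]
0 top [np.float64(0.07176145125012567), np.float64(0.057886379291971934)] side [np.float64(0.5426837903142996), np.float64(0.25256445524706805), np.float64(0.2204689871933283), np.float64(0.18837351913958855)]
2 top [np.float64(-0.0005708622670965724), np.float64(0.03226085969134829)] side [np.float64(1.0033708181235852), np.float64(0.5452065533976906), np.float64(0.3786751416170091), np.float64(0.21214372983632757)]
[[ 3 -2  4  3  4  4 -3  1 -2  2  0  3  0  0 11 35 32 30 31 31 22 -4 -9  2 -2 -1  4  4  1  2  0  0  2]
 [-4  1  4  5  1  0  3  3  1 -1  1  0 -1 -3 22 40 33 38 34 47 42 -3 -6 -4  0 -6 -1 -2  2  2  0 -2  1]
 [-2  1  2 -1  4  1 -8  4  2 -3 -1  0  1 26 37 39 
[... 630 characters left out ...]
31 25  3  4  1 -2  4  8 13 12 12]
 [17 21 25 34 37 39 30 -2 -5  6  8  1  7 26 25 32 33 39 44 40 39 33 33 35  9  7  6  7  9 12  9 10 12]
 [17 17 18 23 26 34 43 32 15 11  5  3 22 33 37 37 43 43 41 48 43 49 48 41 27 14  6 11 10  9 13 11 10]
 [16 17 16 18 21 21 30 38 38 32 14 12 40 37 40 35 41 42 41 39 26 14 20 22 16 15 13 10  8 11  9  9 10]
 [15 15 18 17 19 17 20 24 30 31 30 25 25 25 25 40 30 30  8 -3  0 -2 -5  3 -1 17 26 28 28 24 27 26 27]
 [18 19 18 20 18 18 18 19 22 24 29 34 33 36 49 63 61 34 -3  0  4  8  9  7  0  6 18 29 27 28 28 27 27]]
[[306.4  197.29]
 [305.   193.77]
 [303.05 188.87]]
[[306.5  195.14]
 [305.1  191.38]
 [303.15 186.13]]
[[306.63 193.07]
 [305.24 189.06]
 [303.3  183.46]]
```

Run:
```python
from h import *
np.set_printoptions(precision=2,suppress=True)
from plant import bot
ob=bot.observe();R=Ro.from_euler("xyz",ob["tool_rot"],degrees=True).as_matrix()
tl=R.T@(np.array([511.9,9.7,193.2])-ob["tcp_pos"]);print("tip in tool",tl)
F=frame(74.2,1.5);T=np.array([488.3,-71.5,190])+20*frame(74.2,0)[:,0];print(T)
delta(T-F@tl,F)
```

```text
tip in tool [-161.89    0.47   -5.3 ]
[493.75 -52.26 190.  ]
now 7.3333 [555.49 165.62 188.29] [179.86  -0.14  74.22] d [-64.5  -0.6  -0.8] rv [0.14 1.36 0.02]
```

```bash
python3 nudge.py '15 -12 0 0 0 0.5 0;15 -24 0 0 0 1 0;15 -36 0 0 0 1.4 0;15 -46 0 0 0 1.4 0;15 -54 -0.5 0 0 1.4 0;15 -54 -0.5 0 0 1.4 0;15 -54 -0.5 0 0 1.4 0;15 -54 -0.5 0 0 1.4 0;15 -54 -0.5 0 0 1.4 0'
python3 - <<'E'
from h import *
F=frame(74.2,1.5);T=np.array([488.3,-71.5,190])+20*frame(74.2,0)[:,0]
delta(T-F@[-161.9,.5,-5.3],F)
E
```

```text
time: 8.08
tcp_pos: [539.8, 113.9, 186.6]
tool_rot: [180.0, -1.5, 74.2]
ft_force: [-1.0, 1.2, -0.9]
opening: 26.3
grasp_force: 59.2
now 8.0833 [539.79596204 113.87519855 186.56226838] [179.99412692  -1.46013679  74.23165703] d [-10.3   0.4  -2.6] rv [0.01 0.04 0.03]
```

```bash
python3 nudge.py '15 -4 0.4 -2 0 0 0;15 -8 0.4 -2.6 0 0 0;15 -10.3 0.4 -2.6 0 0 0;15 -10.3 0.4 -2.6 0 0 0;15 -10.3 0.4 -2.6 0 0 0;15 -10.3 0.4 -2.6 0 0 0'
python3 - <<'E'
from h import *
from plant import bot
np.set_printoptions(precision=1,suppress=True,linewidth=200)
F=frame(74.2,1.5);T=np.array([488.3,-71.5,190])+20*frame(74.2,0)[:,0]
delta(T-F@[-161.9,.5,-5.3],F)
print(proj("top",[T,T+50*F[:,0]]),proj("side",[T,T+50*frame(74.2,0)[:,0],T+116*frame(74.2,0)[:,0]]))
o=[]
for n,x,y in(("top",330,170),("side",270,160)):
    d=bot.get_image(n)["frame"][:,:,::-1];cv2.imwrite(f"pics/{n}F.png",d);o.append(cv2.resize(d[y:y+100,x:x+100],None,fx=4,fy=4,interpolation=3))
    d=d.astype(int);e=d[...,2]-d[...,0]
    print(e[206:222,366:390] if n=="top" else e[206:250:2,306:336])
cv2.imwrite("pics/final.png",np.hstack(o))
E
```

```text
time: 8.58
tcp_pos: [537.3, 103.4, 188.9]
tool_rot: [180.0, -1.5, 74.2]
ft_force: [-0.9, 0.2, -1.5]
opening: 26.4
grasp_force: 59.2
now 8.5833 [537.3 103.4 188.9] [180.   -1.5  74.2] d [ 0.3 -0.  -0. ] rv [ 0.  0. -0.]
[[381.6 216.6]
 [359.5 209.9]] [[326.8 252.6]
 [320.5 235.4]
 [312.9 214.8]]
[[ 24  24  26  28  35  49  63  70  70  70  71  70  71  70  70  67  68  78  90  90  92  91  94  92]
 [ 30  27  30  25  35  51  64  69  70  70  71  70  73  72  71  69  68  75  87  92  92  91  90  91]
 [ 24  25  30  27  32  49  63  70  70  71  68  71  70  71  72  68  67  75  99 102  92  81  74  70]
 [ 26  24  26  26  32  51  65  71  70  69  70  71  69  68  70  71  71  81 105 110  96  73  56  53]
 [ 25  27  25  24  30  48  67  72  70  69  71  70  71  70  70  67  72  81  95  92  79  57  45  43]
 [ 25  26  27  24  33  50  67  70  69  71  69  71  71  70  70  72  71  71  67  61  52  50  44  44]
 [ 30  26  26  26  28  46  61  66  68  70  71  71  72  69  72  73  70  62  48  45  45  45  46  47]
 [ 27  27  25  26  30  42  54  64  69  71  70  69  72  70  71  71  69  59  48  41  44  45  47  45]
 [ 25  25  2
[... 2787 characters left out ...]
104 105 105 106 100  55  15   9  63 114 106  97  94  15  -5   2   1   0   2   5   4]
 [103  99 102 104 104 104 105 104 106 102 106 106 105 106  92  50  17  16  39  24  36  47   7   1  -3  -2  -2  -2  -2   2]
 [104 104 105 105 105 104 106 105 106 105 106 106 105 106 107  87  38  20  59  72  66  93 106 101  99 106 108 108 101 105]
 [107 107 106 104 105 102 104 101  98  94  93  87  93  95  96 104 102 108 100  94  96  97 103 103  98 100 102 103 104 103]
 [103 106 107  99  94  98  90  89  91  90  92  90  90  92  93  96  94 100  99 102 103  95  93  94  99 103 102 100 104  98]
 [105  99  63  47  61 105 102 100  91  91  89  89  91  88  90  88  90  90  91  91  97 101 102 103 103  97  97 102 106 108]]
```

View pics/final.png

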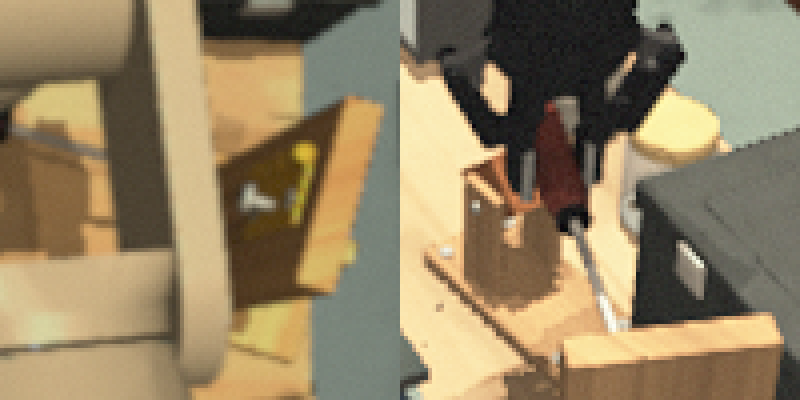

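The side view shows the shaft at (315.5,222) to (321.4,238), on the predicted line with the predicted slope. The tip lies just behind the board's top edge. The top view of the tip is blocked by the arm, but its position relative to the TCP was measured at staging. I'll let it settle and then hand in.

```bash
python3 nudge.py '15 0 0 0 0 0 0;15 0 0 0 0 0 0;15 0 0 0 0 0 0;15 0 0 0 0 0 0;15 0 0 0 0 0 0;15 0 0 0 0 0 0' && python3 -c "
from plant import bot
print(bot.finish_job())"
```

```text
time: 9.18
tcp_pos: [537.3, 103.4, 188.9]
tool_rot: [180.0, -1.5, 74.2]
ft_force: [-0.2, -0.1, -1.5]
opening: 26.3
grasp_force: 59.2
the job is handed in; nothing more can be done
None
```

I drew the red screwdriver out, levelled it and handed the job in at 9.2 s, holding it still in line with the proud screw, its tip an estimated 20 mm short of the head; that gap is calculated, as the tip was hidden from both cameras at the end, and wrist force stayed at a few newtons in every reading.

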